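Clamp a tube rack on a bench shaker with its push rod and over-centre cam lever

TASK

Secure the tube rack on the bench shaker with the shaker's rack clamp, whose rod is locked short of the rack. Swing the red cam lever right open to free the rod, push the rod in by its black handle until its sprung foot has slid the rack home flush against the fence and presses it there snugly but gently (about 4 N; more than 8 N strains the rack), then flip the lever back over centre until it lies fully shut and locks the rod. Move the rack only with the rod: do not touch the rack or its tubes yourself, and leave the other things on the bench where they are.

Things in the scene. Friction and masses are not known exactly. Their poses are not given: they have to be found in the camera images.
- shaker: White shaker, fixed, 236 (x) x 172 (y) mm. Origin: centre of its underside. x: the way the clamp rod pushes (away from the robot), y left of that, z up. Aluminium platform, top at z 58 mm. Near the robot a dark steel clamp block (x -107 to -53, y -46 to 20, top z 102 mm) carries the rod (axis along x, y 0, z 82 mm). Across the far end a fixed fence rail, 30 mm tall; its face is at x 105 mm.
- tube_rack: Black rack 110 (own x) x 52 x 30 mm with tubes fixed in it (tops 117 mm up), 0.2 kg, loose on the platform between foot and fence, its x roughly along the shaker's y. Origin: centre of underside. Starts 4 to 20 mm short of the fence, a little askew; slides at 1 to 2 N. Home: origin at x 79 mm in the shaker's frame (within 2.5 mm), x axis along the shaker's y within 0.035 rad.
- push_rod: Clamp rod, 14 mm steel, with a handle and, in front, a brass spindle and a 26 mm black rubber foot, sprung (3 N per mm, 5.5 mm travel). Origin on its axis, shaker's axes; slides along x, from 0 to 70 mm in the shaker's frame, starts at 0 to 8. The foot's face is 6 mm behind to 16 mm ahead of the origin (spindle screwed out differently each time, not reported: feel for contact).
- handle_grip (a point): In the upright black handle plate at the rod's near end: 12 mm thick (x), 26 mm wide (y), its top 18 mm above this point, rod's axis 46 mm below. Grip it from above, fingers closing along the shaker's x, tips above the clamp block, which it nears; or push its near face. 175 mm behind push_rod's origin. Lever open, the rod has about 5 N of drag, which holds it where left; shut, it is locked.
- cam_lever (a joint): Red cam lever's vertical hinge (rad), anticlockwise from above: 0 shut (alongside the rod, pointing to the robot), 1.75 open (pointing right). Dead centre at 0.3: below, the cam snaps it shut and holds it; above, the cam springs it open to about 1.5, where it stays. Up to 5 N at lever_grip to open, 8 N to shut. Below 1.4 the jaw grips the rod; above, the rod is free.
- lever_pivot (a point): The lever's vertical hinge axis, at the lever's mid height, 82 mm above the bench: x = -80, y = -36 mm in the shaker's frame.
- lever_grip (a point): Point in the red lever's outer arm at mid height, 76 mm from the pivot: arm 9 mm thick, 14 mm tall, ends 29 mm further out. Shut, it lies at x -74, y -19 mm from lever_pivot (shaker's axes), the arm 43 mm clear of the rod; it turns about the pivot with joint cam_lever. Can be straddled by the fingers from above or pushed from either side.
- bottle: Bystander: white reagent bottle with an orange cap, 68 mm wide, 165 mm tall, on the right. Origin: centre of its underside.
- bench_timer: Bystander: white bench timer lying on its back, 66 x 62 x 18 mm. Origin: centre of its underside.
- marker: Bystander: white and blue marker pen lying down, 135 mm long. Origin: centre of its underside.
- tape: Bystander: tan roll of tape lying flat, 100 mm across, 25 mm tall. Origin: centre of its underside.
- labels: Bystander: roll of white labels, 57 x 62 x 57 mm. Origin: centre of its underside.

How it is judged:
By the outcome, as a careful person would: the job done as asked, in the order asked, and still so for the second after the job is handed in, with the robot touching nothing.
It also fails if it takes over 70 s, if anything falls off the work surface, if the arm or the gripper's body presses on something with over 40 N, if the wrist force passes 120 N, or if a joint passes its speed limit or range.

ROBOT

A 6-joint arm with a two-finger parallel gripper is mounted at the origin on a cart in front of the work surface, level with it; the furniture and walls round the work are solid. World frame = base frame: x ahead of the robot, y to its left, z up, the work surface at z = 0. Lengths are in mm, angles in degrees, forces in N, time in s.
With the tool pointing down it reaches from about 275 to 825 mm from the base axis. Payload 5.2 kg.
Tool frame: the origin (TCP) lies between the finger pads; the fingertips stand 8 mm ahead of it and the grasp point (between the pads) lies 11 mm behind it; z points along the fingers, y is the line along which they close (so a half turn about z gives the same grasp; the last joint's range is limited). The gripper opens to 93 mm and grips with 3 to 60 N. Pads are 15 mm wide; open, the fingers measure 128 mm over their backs; the gripper's body (75 mm by 188 mm) begins 65 mm behind the grasp point.
Start: joints at [-86.792, 14.817, 87.949, -0, 77.235, -11.62], TCP at [140.777, -531.683, 226.653] pointing down, gripper open.
Joint ranges: [-179.93, 179.93], [-52.35, 119.4], [10.71, 147.94], [-69.91, 249.91], [12.55, 155.21], [-178.61, 178.61]. Speed limits (degrees/s): [147.25, 147.25, 180, 180, 180, 180].

INTERFACE

Orientations are given as [roll, pitch, yaw] about the fixed x, y, z axes, in that order (R = Rz(yaw) Ry(pitch) Rx(roll)).
In Python, from plant import manip, eyes gives the robot as it stands.
- The arm moves only by the tool move_arm, never from a script. Its argument "moves" is text: rows parted by semicolons, each of 6 numbers parted by spaces: the shift along the world's x, y, z in cm, then the turn, a rotation vector about the world's x, y, z in degrees. In form: tx ty tz rx ry rz; .... A call has exactly 5 rows; each row shifts and turns the commanded pose from where the row before left it; what a row does not reach is not made up. A row lasts 1/12 s, in which the tool goes at most 41.7 mm and 7.16 degrees, less where a joint would pass 70% of its speed; a pose out of reach is approached as far as the arm can. A call with a gripper value outside its range is refused whole. "claw" is the closure, from 0 (fully open) to 1 (shut), set as the call begins (left out, the last holds). The fingers move at their own pace and stop on an object; "grip_force" is the grip in N (left out, the last holds). Time passes only in rows, so rows that do not move let the fingers close, or fill a call up. It gives the time, the measured TCP pose, the force, the opening and the grip force at its end, in the units of the state.
- manip.get_obs(): the state, without advancing time (a new reading comes with each control period).
- eyes.capture(name): name is "side" or "top" or "wrist"; returns a dict with "frame" (384x512x3 uint8, blue, green, red), "vfov" (degrees; the focal length in pixels is half the picture's height over the tangent of half this angle, whatever the lens; pixels are square), "cx", "cy" (the principal point, pixels), "dist_coeffs" ([k1, k2, p1, p2, k3] as OpenCV has them; the pictures are not rectified), "R" (3x3) and "t" (3): a world point X has camera coordinates R X + t; the wrist camera has in their place "tool_from_camera" (4x4, takes a point from camera to tool coordinates, whose origin is the TCP and whose axes are the flange's). Camera axes: x right, y down, z forward; pixel columns grow to the right and rows downward; lengths in mm; the calibration is good to about 2 mm. A picture is of the moment at which its call begins: read the wrist's pose just before it. There is no depth.
- manip.hand_in(): hands the job in; it is judged then, once.
The state is a dict: "time_s": time; "qpos": joint angles; "dq": joint speeds; "effort": joint torques, N m; "tool_pos": TCP position; "tool_rot": TCP orientation; "ft_force": force on the tool from outside, world axes, zero at the start; "wrist_torque": the same for the moment, N m; "width": opening from 0.0 (shut) to 1.0 (fully open); "grasp_force": force on a finger pad.
Only numpy, scipy, OpenCV 4.12 (cv2) and the standard library are available. Lean on these libraries where they do the work, as an engineer would, in place of code of your own. Each camera call takes 0.05 s, during which the arm holds its last target. There are 200 camera calls.

## Working session

There is one attempt and no reset: what is moved stays moved. The work goes in short steps, Python scripts to look and compute and a tool call to move; the robot and the scene stay as the last step left them, time stands still between calls to the robot, and variables do not carry over. Pictures are saved under pics/ and viewed, at most 10 in all, crops included, and the job is handed in when it is done.

Besides the shell and the picture viewer there is one more tool, called after "Call:" as name(argument=value, ...), one argument or row to a line, values as JSON. move_arm: Moves the arm, as the interface text tells. Its arguments: {"type":"object","properties":{"moves":{"type":"string"},"claw":{"type":"number"},"grip_force":{"type":"number"}},"required":["moves"]}

```bash
mkdir -p pics
cat > h.py <<'E'
import numpy as np, cv2
from plant import manip, eyes
def K(c):
    h,w=c["frame"].shape[:2]; f=h/2/np.tan(np.radians(c["vfov"]/2))
    return np.array([[f,0,c["cx"]],[0,f,c["cy"]],[0,0,1]])
def ray(c,px):
    u=cv2.undistortPoints(np.array([[px]],float),K(c),np.array(c["dist_coeffs"],float))[0,0]
    R=np.array(c["R"]);t=np.array(c["t"])
    return -R.T@t, R.T@np.array([u[0],u[1],1])
def onz(c,px,z):
    o,d=ray(c,px); return o+d*(z-o[2])/d[2]
def proj(c,X):
    R=np.array(c["R"],float)
    return cv2.projectPoints(np.array(X,float).reshape(-1,1,3),cv2.Rodrigues(R)[0],np.array(c["t"],float),K(c),np.array(c["dist_coeffs"],float))[0][:,0]
E
python3 - <<'E'
from h import *
import pickle
d={}
for n in("side","top"):
    c=eyes.capture(n); d[n]=c; cv2.imwrite(f"pics/{n}0.png",c["frame"]); 
    print(n,c["vfov"],-np.array(c["R"]).T@np.array(c["t"]))
    hsv=cv2.cvtColor(c["frame"],cv2.COLOR_BGR2HSV)
    m=(((hsv[...,0]<6)|(hsv[...,0]>174))&(hsv[...,1]>140)&(hsv[...,2]>70)).astype('uint8')
    k,l,s,ce=cv2.connectedComponentsWithStats(m)
    for i in range(1,k):
        if s[i,4]>30: print(s[i],ce[i])
pickle.dump(d,open("d.pkl","wb"))
print(manip.get_obs())
E
```

```text
side 51.64664780577238 [-463.31484275  177.3713687   635.11090694]
[134 145  11  11  59] [140.44067797 149.13559322]
[332 173  13  13 122] [337.81147541 178.75409836]
[305 189   4   8  31] [306.4516129  192.38709677]
[147 196   9  21  92] [152.08695652 204.30434783]
[200 294  39   9 116] [216.64655172 298.25      ]
top 55.2144383070305 [ 455.2243321   -75.57457666 1301.57082974]
[171 193   4  28  63] [172.98412698 206.25396825]
[322 224  11  10  91] [326.68131868 228.63736264]
[416 268  14  15  62] [422.64516129 275.27419355]
{'time_s': 0.1, 'qpos': array([-8.67925490e+01,  1.48538224e+01,  8.80037322e+01, -2.38394322e-03,
        7.72354164e+01, -1.16186894e+01]), 'dq': array([ 0.00233901, -0.03214142, -0.17032701, -0.04377059, -0.06926846,
        0.10183874]), 'effort': array([ 2.12700070e-03, -4.38212907e+01, -2.84638649e+01,  7.20417034e-02,
        3.62358999e-02, -4.67347138e-05]), 'tool_pos': array([ 140.72704029, -531.19639119,  225.92021532]), 'tool_rot': array([-1.79908466e+02, -1.64475717e-02,  1.48266559e+01]), 'ft_force': array([-0.36648578, -0.21893359,  0.4283355 ]), 'wrist_torque': array([ 0.01618039, -0.0048478 , -0.06236871]), 'grasp_force': 0.0, 'width': 0.9982776547986081}
```

View pics/top0.png

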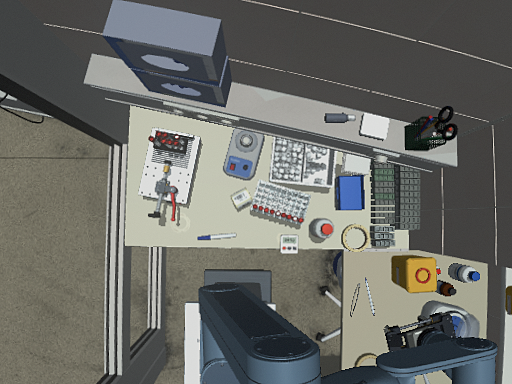

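View pics/side0.png

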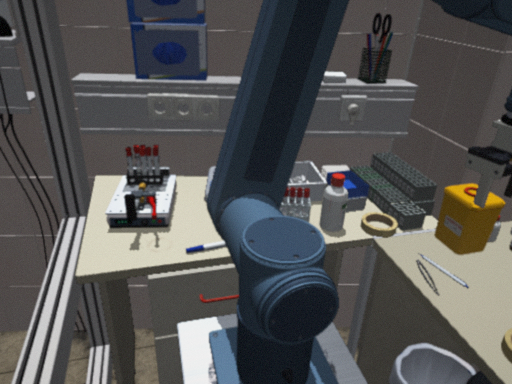

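The top view shows the shaker at about (168,165), its lever at (173,206), the handle at (155,213) and the rack at (167,142). I'll enlarge that part.

Run:
```python
from h import *
import pickle
d=pickle.load(open("d.pkl","rb"))
c=d["top"]
im=c["frame"][115:235,120:220]
cv2.imwrite("pics/topc.png",cv2.resize(im,None,fx=5,fy=5,interpolation=cv2.INTER_CUBIC))
for p in[(168,165),(155,213),(173,206)]: print(onz(c,p,58))
```

```text
[627.26429453 213.82263245  58.        ]
[462.68949869 253.2154318   58.        ]
[487.48929467 192.2938216   58.        ]
```

View pics/topc.png

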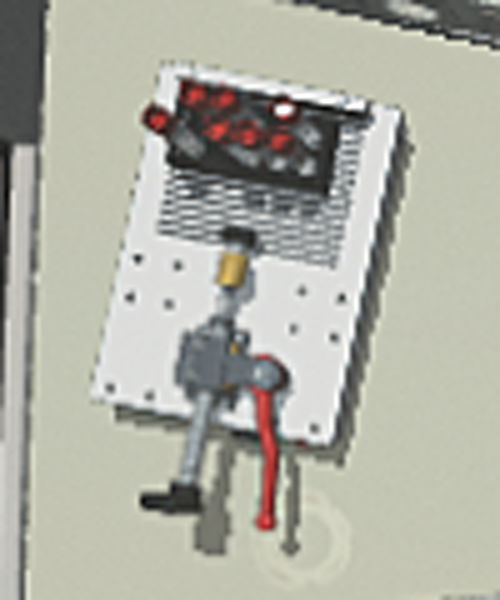

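The crop shows the deck corners at (93,400), (335,443), (407,105) and (162,62), the pivot at (266,374), the lever tip at (265,522) and the handle at (172,497).

```bash
cat >> h.py <<'E'
def shaker2world(P,yaw,p):
    P=np.atleast_2d(P).astype(float);c,s=np.cos(yaw),np.sin(yaw)
    return np.c_[p[0]+c*P[:,0]-s*P[:,1],p[1]+s*P[:,0]+c*P[:,1],P[:,2]]
E
python3 - <<'E'
from h import *
import pickle
d=pickle.load(open("d.pkl","rb")); c=d["top"]
f=lambda x,y,z: onz(c,(x/5+119.6,y/5+114.6),z)
C=[f(93,400,55),f(335,443,55),f(407,105,55),f(162,62,55)]
for q in C: print(q.round(1))
print(np.linalg.norm(C[0]-C[1]),np.linalg.norm(C[1]-C[2]),np.linalg.norm(C[2]-C[3]),np.linalg.norm(C[3]-C[0]))
v=(C[2]+C[3]-C[0]-C[1]); w=(C[0]+C[3]-C[1]-C[2])
ya=np.arctan2(v[1],v[0]); yb=np.arctan2(-w[0],w[1]); yaw=np.arctan2(v[1]*236+-w[0]*172, v[0]*236+w[1]*172) 
p=np.mean(C,0); print(np.degrees([ya,yb,yaw]),p)
piv=f(266,374,102);tip=f(265,522,88);han=f(172,497,146)
print("piv",piv,"tip",tip,"handle",han)
for n,P in dict(piv=[-80,-36,82],tip=[-180,-60,82],lg=[-154,-55,82],hand0=[-175,0,128],hand8=[-167,0,128]).items(): print(n,shaker2world(P,yaw,p).round(1))
print("yaw",yaw)
E
```

```text
[524.4 314.1  55. ]
[497.9 146.7  55. ]
[731.4 103.9  55. ]
[759.8 275.5  55. ]
169.5087914631076 237.4607500299558 173.86044445537527 238.5085082106096
[-9.8540151  -9.21140894 -9.63257192] [628.38457983 210.06952512  55.        ]
piv [540.76410435 185.06244839 102.        ] tip [443.75425155 185.99679361  88.        ] handle [458.95433183 233.04498353 146.        ]
piv [[543.5 188.   82. ]]
tip [[440.9 181.   82. ]]
lg [[467.4 181.6  82. ]]
hand0 [[455.9 239.4 128. ]]
hand8 [[463.7 238.  128. ]]
yaw -0.16812009540630754
```

The pixel estimates agree with the stated geometry to a few mm. I'll move above the clamp with the tool turned to yaw ~80.

Call:
move_arm(
  moves="1.45 3.67 0.5 0 0 3.3;1.45 3.67 0.5 0 0 3.3;1.45 3.67 0.5 0 0 3.3;1.45 3.67 0.5 0 0 3.3;1.45 3.67 0.5 0 0 3.3",
  claw=1,
)

```text
time_s: 0.52
tool_pos: [213.4, -346.2, 251.3]
tool_rot: [-179.9, -0.0, 31.4]
ft_force: [1.4, -0.6, 0.0]
width: 0.692
grasp_force: 0.0
```

Call:
move_arm(
  moves="1.45 3.67 0.5 0 0 3.3;1.45 3.67 0.5 0 0 3.3;1.45 3.67 0.5 0 0 3.3;1.45 3.67 0.5 0 0 3.3;1.45 3.67 0.5 0 0 3.3",
)

```text
time_s: 0.93
tool_pos: [285.7, -162.7, 276.7]
tool_rot: [180.0, -0.0, 47.9]
ft_force: [1.6, 0.0, 0.3]
width: 0.335
grasp_force: 0.0
```

Call:
move_arm(
  moves="1.45 3.67 0.5 0 0 3.3;1.45 3.67 0.5 0 0 3.3;1.45 3.67 0.5 0 0 3.3;1.45 3.67 0.5 0 0 3.3;1.45 3.67 0.5 0 0 3.3",
)

```text
time_s: 1.35
tool_pos: [358.2, 20.9, 301.9]
tool_rot: [180.0, 0.0, 64.5]
ft_force: [0.9, -1.3, 0.5]
width: 0.012
grasp_force: 0.0
```

Call:
move_arm(
  moves="1.45 3.67 0 0 0 3.3;1.45 3.67 0 0 0 3.3;1.45 3.67 0 0 0 3.3;1.45 3.67 0 0 0 3.3;1.45 3.67 0 0 0 3.3",
)

```text
time_s: 1.77
tool_pos: [430.7, 204.6, 301.4]
tool_rot: [-180.0, 0.0, 81.0]
ft_force: [0.8, -0.6, 0.7]
width: 0.004
grasp_force: 0.0
```

```bash
cat >> h.py <<'E'
from scipy.spatial.transform import Rotation as Ro
def wrist():
    o=manip.get_obs(); c=eyes.capture("wrist")
    T=np.eye(4);T[:3,:3]=Ro.from_euler('xyz',o["tool_rot"],degrees=True).as_matrix();T[:3,3]=o["tool_pos"]
    M=np.linalg.inv(T@np.array(c["tool_from_camera"])); c["R"]=M[:3,:3];c["t"]=M[:3,3]; c["obs"]=o
    return c
E
python3 - <<'E'
from h import *
import pickle
c=wrist();pickle.dump(c,open("w1.pkl","wb"));cv2.imwrite("pics/w1.png",c["frame"])
o=c["obs"];print(o["time_s"],o["tool_pos"],o["tool_rot"],o["qpos"],o["ft_force"],-c["R"].T@c["t"])
p=[628.4,210.1];yaw=-.168
for P in ([-80,-36,102],[-154,-55,89],[-167,0,146],[-118,-86,58],[-118,86,58]):
    print(P,proj(c,shaker2world(P,yaw,p)))
E
```

```text
1.7667 [430.68623503 204.58248342 301.35146898] [-1.79982888e+02  1.61685088e-02  8.10326746e+01] [ 1.19781861e+01  4.74231042e+00  8.98439414e+01 -9.01156240e-03
  8.54355092e+01  2.09462328e+01] [ 0.77979349 -0.59093471  0.74938486] [442.5222713  279.58586062 459.70979368]
[-80, -36, 102] [[347.04728165 169.30410411]]
[-154, -55, 89] [[287.51674299 180.56014364]]
[-167, 0, 146] [[282.91642182 144.26728722]]
[-118, -86, 58] [[308.9651743 196.1563597]]
[-118, 86, 58] [[317.11006774  70.44313302]]
```

View pics/w1.png

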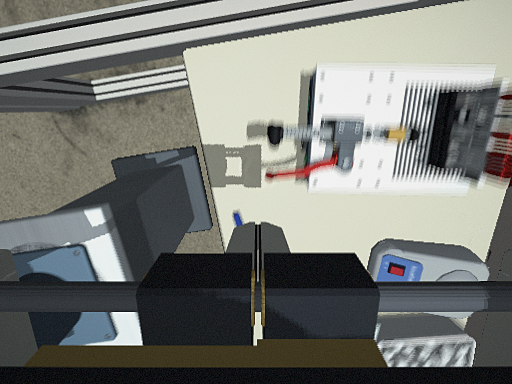

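The view is motion-blurred, with the lever at about (268..337, 177..160) and the handle at (273,133). I'll retake it at rest.

Call:
move_arm(
  moves="0 0 -1 0 0 0;0 0 0 0 0 0;0 0 0 0 0 0;0 0 0 0 0 0;0 0 0 0 0 0",
)

```text
time_s: 2.23
tool_pos: [430.7, 201.0, 292.0]
tool_rot: [180.0, -0.0, 80.7]
ft_force: [-0.2, -0.5, 1.4]
width: 0.006
grasp_force: 0.0
```

Run:
```python
from h import *
import pickle
c=wrist();pickle.dump(c,open("w2.pkl","wb"))
cv2.imwrite("pics/w2.png",cv2.resize(c["frame"][40:220,220:420],None,fx=3,fy=3,interpolation=cv2.INTER_CUBIC))
o=c["obs"];print(o["time_s"],o["tool_pos"],o["tool_rot"],o["ft_force"])
p=[628.4,210.1];yaw=-.168
for P in ([-80,-36,102],[-154,-55,89],[-167,0,146],[-118,-86,58],[-118,86,58]):
    print(P,((proj(c,shaker2world(P,yaw,p))-[220,40])*3).round())
```

```text
2.2333 [430.7068225  201.02022564 292.03443529] [ 1.79966342e+02 -1.24497966e-04  8.06915881e+01] [-0.22174749 -0.48542688  1.36556252]
[-80, -36, 102] [[387. 383.]]
[-154, -55, 89] [[203. 419.]]
[-167, 0, 146] [[189. 306.]]
[-118, -86, 58] [[270. 466.]]
[-118, 86, 58] [[293.  79.]]
```

View pics/w2.png

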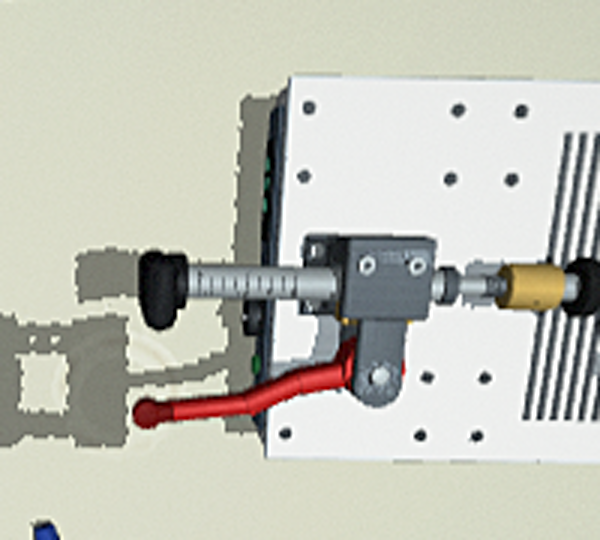

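Here the deck corners are at crop (288,78) and (267,459), the hub at (380,378), the lever tip at (146,412) with its bend at (250,405), and the handle centred near (160,288). I'll refit the pose from these.

Run:
```python
from h import *
import pickle
c=pickle.load(open("w2.pkl","rb"))
f=lambda x,y,z: onz(c,(x/3+219.7,y/3+39.7),z)
A=f(290,77,58);B=f(267,459,58);print(A,B,np.linalg.norm(A-B))
w=A-B;yaw=np.arctan2(-w[0],w[1]);print("yaw",np.degrees(yaw))
for yw in(yaw,-.168):
  m=(A+B)/2; p=m[:2]+118*np.array([np.cos(yw),np.sin(yw)]);print("p",p)
  R=np.array([[np.cos(yw),np.sin(yw)],[-np.sin(yw),np.cos(yw)]])
  for n,q in dict(hub=f(380,377,95),tip=f(146,412,89),bend=f(250,402,89),mid=f(203,408,89),blockNearR=f(343,318,102),blockNearL=f(337,240,102),blockFarL=f(437,236,102),handtop=f(165,288,146),rod=f(260,282,89)).items(): print(n,q.round(1),(R@(q[:2]-p)).round(1))
```

```text
[525.10498122 315.84986344  58.        ] [496.52049967 149.44482945  58.        ] 168.84225751320434
yaw -9.746945569072599
p [627.10942055 212.67030473]
hub [542.5 189.6  95. ] [-79.4 -37.1]
tip [442.9 189.   89. ] [-177.6  -54.5]
bend [487.9 186.2  89. ] [-132.7  -49.7]
mid [467.5 186.8  89. ] [-152.9  -52.5]
blockNearR [527.6 218.  102. ] [-99.  -11.6]
blockNearL [528. 249. 102.] [-103.9   19. ]
blockFarL [567.1 244.2 102. ] [-64.5  20.9]
handtop [456.2 245.8 146. ] [-174.1    3.7]
rod [498.  236.2  89. ] [-131.2    1.4]
p [627.15143735 212.91646703]
hub [542.5 189.6  95. ] [-79.5 -37.2]
tip [442.9 189.   89. ] [-177.7  -54.4]
bend [487.9 186.2  89. ] [-132.8  -49.7]
mid [467.5 186.8  89. ] [-153.   -52.4]
blockNearR [527.6 218.  102. ] [-99.  -11.7]
blockNearL [528. 249. 102.] [-103.8   19. ]
blockFarL [567.1 244.2 102. ] [-64.4  20.8]
handtop [456.2 245.8 146. ] [-174.1    3.8]
rod [498.  236.2  89. ] [-131.2    1.4]
```

Call:
move_arm(
  moves="2.2 0.38 -2 0 0 3;2.15 0.38 -2 0 0 3;0 0 -4 0 0 0;0 0 -4 0 0 0;0 0 -3 0 0 0",
)

```text
time_s: 2.7
tool_pos: [473.7, 208.8, 139.4]
tool_rot: [-179.9, 0.0, 86.7]
ft_force: [-0.9, -0.6, 0.1]
width: 0.011
grasp_force: 0.0
```

Call:
move_arm(
  moves="0 0 -2.5 0 0 0;0 0 -2 0 0 0;0 0 -1.3 0 0 0;0 0 0 0 0 0;0 0 0 0 0 0",
)

```text
time_s: 3.12
tool_pos: [474.3, 209.2, 83.7]
tool_rot: [-180.0, 0.0, 86.8]
ft_force: [0.3, 0.4, -0.6]
width: 0.005
grasp_force: 0.0
```

Run:
```python
import numpy as np
piv=np.array([542.2,190.8]);r=70
ph=np.radians(np.r_[164.9,np.arange(170,273,5.2)])
P=np.c_[piv[0]+r*np.cos(ph),piv[1]+r*np.sin(ph)];P[0]=[474.3,209.2]
D=np.diff(P,axis=0)/10
print(len(D));print(";".join("%.2f %.2f 0 0 0 5"%tuple(d) for d in D)); print(P[-1])
```

```text
20
-0.10 -0.62 0 0 0 5;-0.08 -0.63 0 0 0 5;-0.02 -0.63 0 0 0 5;0.03 -0.63 0 0 0 5;0.09 -0.63 0 0 0 5;0.15 -0.62 0 0 0 5;0.20 -0.60 0 0 0 5;0.26 -0.58 0 0 0 5;0.31 -0.56 0 0 0 5;0.36 -0.53 0 0 0 5;0.40 -0.49 0 0 0 5;0.45 -0.45 0 0 0 5;0.49 -0.41 0 0 0 5;0.52 -0.36 0 0 0 5;0.55 -0.32 0 0 0 5;0.58 -0.26 0 0 0 5;0.60 -0.21 0 0 0 5;0.62 -0.16 0 0 0 5;0.63 -0.10 0 0 0 5;0.63 -0.04 0 0 0 5
[540.73403061 120.81535216]
```

Call:
move_arm(
  moves="-0.1 -0.62 0 0 0 2;-0.08 -0.63 0 0 0 5;-0.02 -0.63 0 0 0 5;0.03 -0.63 0 0 0 5;0.09 -0.63 0 0 0 5",
)

```text
time_s: 3.53
tool_pos: [474.8, 178.4, 85.7]
tool_rot: [179.8, 0.0, 109.0]
ft_force: [0.1, 1.8, -0.4]
width: 0.002
grasp_force: 0.4
```

Call:
move_arm(
  moves="0.15 -0.62 0 0 0 5;0.2 -0.6 0 0 0 5;0.26 -0.58 0 0 0 5;0.31 -0.56 0 0 0 5;0.36 -0.53 0 0 0 5",
)

```text
time_s: 3.95
tool_pos: [487.7, 149.1, 85.7]
tool_rot: [179.8, 0.1, 134.0]
ft_force: [0.1, 0.5, 0.1]
width: 0.004
grasp_force: 0.0
```

Call:
move_arm(
  moves="0.4 -0.49 0 0 0 5;0.45 -0.45 0 0 0 5;0.49 -0.41 0 0 0 5;0.52 -0.36 0 0 0 5;0.55 -0.32 0 0 0 5",
)

```text
time_s: 4.37
tool_pos: [511.9, 128.8, 85.8]
tool_rot: [179.9, 0.2, 159.0]
ft_force: [1.0, -0.4, 0.1]
width: 0.004
grasp_force: 0.0
```

Call:
move_arm(
  moves="0.58 -0.26 0 0 0 5;0.6 -0.21 0 0 0 5;0.62 -0.16 0 0 0 5;0 0 0 0 0 0;0 0 0 0 0 0",
)

```text
time_s: 4.78
tool_pos: [529.4, 122.7, 85.1]
tool_rot: [180.0, 0.2, 173.6]
ft_force: [-0.0, 0.4, 0.4]
width: 0.005
grasp_force: 0.0
```

Call:
move_arm(
  moves="0.4 -0.06 0 0 0 4;0.4 -0.04 0 0 0 3;0.3 -0.01 0 0 0 3;0 0 0 0 0 0;0 0 0 0 0 0",
)

```text
time_s: 5.2
tool_pos: [539.4, 122.0, 84.2]
tool_rot: [-180.0, 0.0, -176.4]
ft_force: [0.2, 0.0, 0.6]
width: 0.005
grasp_force: 0.0
```

Run:
```python
from h import *
c=eyes.capture("top");cv2.imwrite("pics/t2.png",cv2.resize(c["frame"][115:235,120:220],None,fx=5,fy=5,interpolation=cv2.INTER_CUBIC))
```

```text
(no output)
```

View pics/t2.png

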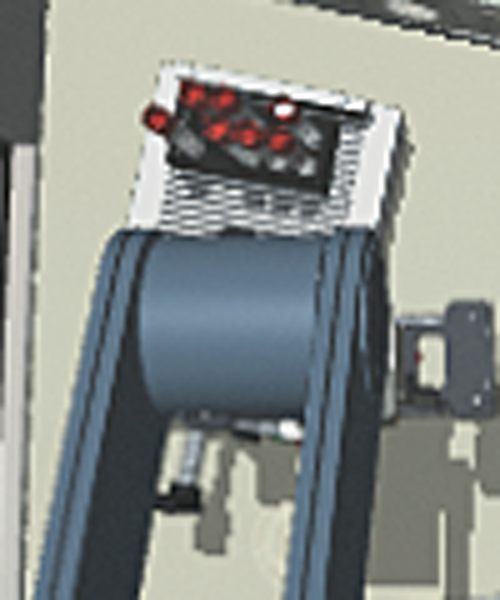

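The arm hides the lever in this view. I'll ease further until the lever's stop is felt.

Call:
move_arm(
  moves="0.2 0 0 0 0 1;0.2 0 0 0 0 1;0.2 0 0 0 0 1;0 0 0 0 0 0;0 0 0 0 0 0",
)

```text
time_s: 5.67
tool_pos: [545.6, 121.9, 83.6]
tool_rot: [-180.0, 0.0, -173.2]
ft_force: [0.2, -0.9, -0.4]
width: 0.004
grasp_force: 0.0
```

Call:
move_arm(
  moves="0.2 0 0 0 0 1;0.2 0 0 0 0 1;0.2 0 0 0 0 1;0 0 0 0 0 0;0 0 0 0 0 0",
)

```text
time_s: 6.08
tool_pos: [546.1, 121.5, 82.6]
tool_rot: [179.9, -0.6, -170.1]
ft_force: [-13.0, -1.8, 8.0]
width: 0.003
grasp_force: 6.7
```

The stop was reached with 13 N, so the lever is fully open. I'll back off, rise, and go to the handle.

Call:
move_arm(
  moves="-1.5 0 0 0 0 0;-1.5 0 0 0 0 0;0 0 3.5 0 0 -7;0 0 4 0 0 -7;0 0 4 0 0 -7",
  claw=0.45,
)

```text
time_s: 6.5
tool_pos: [520.3, 121.9, 199.3]
tool_rot: [-180.0, -0.1, 168.5]
ft_force: [2.1, -1.1, -0.0]
width: 0.313
grasp_force: 0.0
```

Call:
move_arm(
  moves="-0.3 1.1 3 0 0 -7;-0.3 1.1 0 0 0 -7;-0.3 1.1 0 0 0 -7;-0.3 1.1 0 0 0 -7;-0.3 1.1 0 0 0 -7",
)

```text
time_s: 6.92
tool_pos: [506.5, 177.4, 229.1]
tool_rot: [180.0, 0.0, 133.5]
ft_force: [-0.4, 0.6, -0.5]
width: 0.548
grasp_force: 0.0
```

Call:
move_arm(
  moves="-0.5 1.1 0 0 0 -7;-0.5 1.1 0 0 0 -7;-0.5 1.1 0 0 0 -7;-0.5 1.1 0 0 0 -7;-0.5 1.1 0 0 0 -7",
)

```text
time_s: 7.33
tool_pos: [481.2, 232.4, 228.7]
tool_rot: [180.0, 0.0, 98.5]
ft_force: [-0.0, 0.6, -0.9]
width: 0.55
grasp_force: 0.0
```

Call:
move_arm(
  moves="-0.5 0.3 0 0 0 -6;-0.5 0.3 0 0 0 -6;0 0.3 0 0 0 0;0 0 0 0 0 0;0 0 0 0 0 0",
)

```text
time_s: 7.75
tool_pos: [471.7, 240.9, 228.7]
tool_rot: [180.0, 0.0, 87.0]
ft_force: [0.9, 0.4, 0.3]
width: 0.548
grasp_force: 0.0
```

Run:
```python
from h import *
import pickle
c=wrist();pickle.dump(c,open("w3.pkl","wb"));cv2.imwrite("pics/w3.png",c["frame"])
o=c["obs"];print(o["tool_pos"],o["tool_rot"],o["ft_force"],o["width"])
for P in ([-80,-36,95],[-175,0,146],[-48,-105,89]):
    print(P,proj(c,shaker2world(P,-.1695,[627.1,212.8])).round())
```

```text
[471.68809391 240.94048948 228.67911705] [1.79979661e+02 2.78967902e-03 8.70285800e+01] [0.8998675  0.3668146  0.33590948] 0.5477082109633264
[-80, -36, 95] [[324. 224.]]
[-175, 0, 146] [[238. 197.]]
[-48, -105, 89] [[339. 278.]]
```

View pics/w3.png

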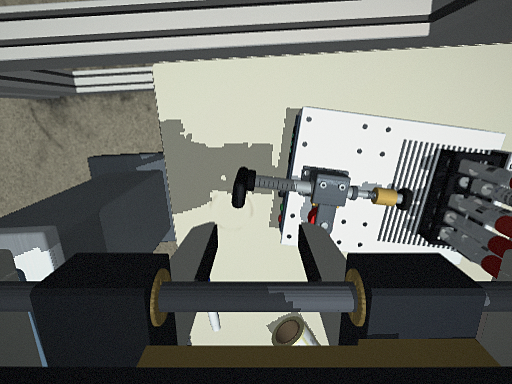

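The lever now points right past the hub at (315,215), and the rod handle is at about (240,190), matching the prediction. Descending over the handle.

Call:
move_arm(
  moves="-0.8 0.1 -1 0 0 -3.4;-0.8 0.1 -1.5 0 0 -3.3;0 0 -2 0 0 0;0 0 -2 0 0 0;0 0 -2 0 0 0",
)

```text
time_s: 8.22
tool_pos: [455.8, 242.7, 143.1]
tool_rot: [179.9, -0.0, 80.2]
ft_force: [0.4, 0.1, -0.3]
width: 0.55
grasp_force: 0.0
```

Call:
move_arm(
  moves="0 0 -1.5 0 0 0;0 0 -1.2 0 0 0;0 0 0 0 0 0;0 0 0 0 0 0;0 0 0 0 0 0",
)

```text
time_s: 8.63
tool_pos: [456.2, 242.9, 117.4]
tool_rot: [179.9, -0.0, 80.2]
ft_force: [-0.4, 0.8, 0.4]
width: 0.549
grasp_force: 0.0
```

Call:
move_arm(
  moves="0 0 0 0 0 0;0 0 0 0 0 0;0 0 0 0 0 0;0 0 0 0 0 0;0 0 0 0 0 0",
  claw=1,
  grip_force=25,
)

```text
time_s: 9.05
tool_pos: [455.5, 243.0, 117.0]
tool_rot: [180.0, -0.0, 80.1]
ft_force: [-0.5, 0.2, 0.5]
width: 0.243
grasp_force: 0.0
```

Call:
move_arm(
  moves="0 0 0 0 0 0;0 0 0 0 0 0;0 0 0 0 0 0;0 0 0 0 0 0;0 0 0 0 0 0",
)

```text
time_s: 9.47
tool_pos: [455.1, 243.0, 116.7]
tool_rot: [-180.0, 0.0, 80.1]
ft_force: [-3.5, -0.6, 2.8]
width: 0.126
grasp_force: 25.0
```

Run:
```python
from h import *
import pickle
p=np.array([627.1,212.8]);yw=-.1695;R=np.array([[np.cos(yw),np.sin(yw)],[-np.sin(yw),np.cos(yw)]])
c=pickle.load(open("w3.pkl","rb"));print(R@(onz(c,(412,199),82)[:2]-p))
for x in [(443,150,88),(431,240,88)]: print(R@(onz(c,x[:2],x[2])[:2]-p))
```

```text
[16.66878708  0.35620991]
[31.044553   58.35866956]
[ 48.09209579 -43.82402809]
```

Call:
move_arm(
  moves="0.3 -0.05 0 0 0 0;0.3 -0.05 0 0 0 0;0.3 -0.05 0 0 0 0;0.3 -0.05 0 0 0 0;0.3 -0.05 0 0 0 0",
)

```text
time_s: 9.88
tool_pos: [469.7, 240.4, 116.7]
tool_rot: [-179.9, 0.0, 80.1]
ft_force: [-4.8, 0.0, 5.4]
width: 0.128
grasp_force: 25.0
```

Call:
move_arm(
  moves="0.2 -0.034 0 0 0 0;0.2 -0.034 0 0 0 0;0.2 -0.034 0 0 0 0;0.2 -0.034 0 0 0 0;0.2 -0.034 0 0 0 0",
)

```text
time_s: 10.3
tool_pos: [479.7, 238.6, 116.7]
tool_rot: [-179.9, 0.0, 80.1]
ft_force: [-4.8, -0.7, 4.9]
width: 0.126
grasp_force: 25.0
```

Call:
move_arm(
  moves="0.1 -0.017 0 0 0 0;0.1 -0.017 0 0 0 0;0.1 -0.017 0 0 0 0;0.1 -0.017 0 0 0 0;0.1 -0.017 0 0 0 0",
)

```text
time_s: 10.72
tool_pos: [484.7, 237.7, 116.7]
tool_rot: [-179.9, 0.0, 80.1]
ft_force: [-5.2, -0.8, 4.7]
width: 0.126
grasp_force: 25.0
```

Call:
move_arm(
  moves="0.1 -0.017 0 0 0 0;0.1 -0.017 0 0 0 0;0.05 -0.009 0 0 0 0;0.05 -0.009 0 0 0 0;0.05 -0.009 0 0 0 0",
)

```text
time_s: 11.13
tool_pos: [488.2, 237.1, 116.7]
tool_rot: [-179.9, 0.0, 80.1]
ft_force: [-5.8, -0.7, 5.1]
width: 0.13
grasp_force: 25.0
```

Call:
move_arm(
  moves="0.03 -0.005 0 0 0 0;0.03 -0.005 0 0 0 0;0.03 -0.005 0 0 0 0;0.03 -0.005 0 0 0 0;0.03 -0.005 0 0 0 0",
)

```text
time_s: 11.55
tool_pos: [489.6, 236.8, 116.7]
tool_rot: [-179.9, 0.0, 80.1]
ft_force: [-5.4, -0.7, 5.8]
width: 0.129
grasp_force: 25.0
```

Run:
```python
from h import *
c=wrist();im=c["frame"][100:300,300:512]
cv2.imwrite("pics/w4.png",cv2.resize(im,None,fx=3,fy=3,interpolation=cv2.INTER_CUBIC))
print(((proj(c,shaker2world([[105,-60,88],[105,60,88],[53,0,88],[53,55,88],[53,-55,88]],-.1695,[627.1,212.8]))-[300,100])*3).round())
```

```text
[[ 832.  581.]
 [1003.  104.]
 [ 692.  362.]
 [ 758.  127.]
 [ 634.  565.]]
```

View pics/w4.png

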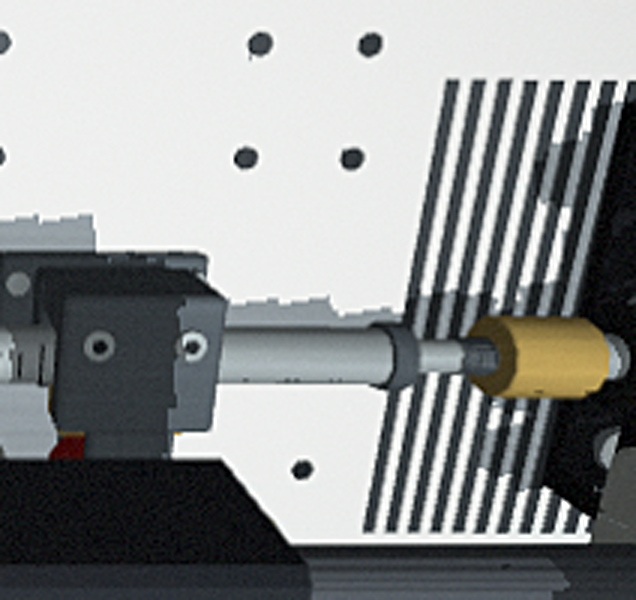

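The foot is against the black rack at about (620,350), and the rack's near edge runs roughly parallel to the platform slots. I'll keep creeping forward.

Call:
move_arm(
  moves="0.03 -0.005 0 0 0 0;0.03 -0.005 0 0 0 0;0.03 -0.005 0 0 0 0;0.03 -0.005 0 0 0 0;0.03 -0.005 0 0 0 0",
)

```text
time_s: 12.02
tool_pos: [490.9, 236.6, 116.7]
tool_rot: [-179.9, 0.0, 80.1]
ft_force: [-7.0, -0.7, 6.2]
width: 0.124
grasp_force: 25.0
```

Call:
move_arm(
  moves="0.03 -0.005 0 0 0 0;0.03 -0.005 0 0 0 0;0.03 -0.005 0 0 0 0;0.03 -0.005 0 0 0 0;0.03 -0.005 0 0 0 0",
)

```text
time_s: 12.43
tool_pos: [492.4, 236.4, 116.7]
tool_rot: [-179.9, 0.0, 80.1]
ft_force: [-6.2, -1.0, 5.8]
width: 0.13
grasp_force: 25.0
```

Call:
move_arm(
  moves="0.03 -0.005 0 0 0 0;0.03 -0.005 0 0 0 0;0.03 -0.005 0 0 0 0;0.03 -0.005 0 0 0 0;0 0 0 0 0 0",
)

```text
time_s: 12.85
tool_pos: [493.7, 236.1, 116.7]
tool_rot: [-179.9, 0.0, 80.1]
ft_force: [-6.7, -0.8, 5.7]
width: 0.131
grasp_force: 25.0
```

Call:
move_arm(
  moves="0.03 -0.005 0 0 0 0;0.03 -0.005 0 0 0 0;0.03 -0.005 0 0 0 0;0.03 -0.005 0 0 0 0;0 0 0 0 0 0",
)

```text
time_s: 13.27
tool_pos: [494.8, 235.9, 116.7]
tool_rot: [-179.9, 0.0, 80.1]
ft_force: [-6.8, -0.6, 5.7]
width: 0.128
grasp_force: 25.0
```

Call:
move_arm(
  moves="0.03 -0.005 0 0 0 0;0.03 -0.005 0 0 0 0;0.03 -0.005 0 0 0 0;0.03 -0.005 0 0 0 0;0 0 0 0 0 0",
)

```text
time_s: 13.68
tool_pos: [496.0, 235.7, 116.7]
tool_rot: [-179.9, 0.0, 80.1]
ft_force: [-6.4, -0.8, 6.2]
width: 0.128
grasp_force: 25.0
```

Call:
move_arm(
  moves="0.03 -0.005 0 0 0 0;0.03 -0.005 0 0 0 0;0.03 -0.005 0 0 0 0;0.03 -0.005 0 0 0 0;0 0 0 0 0 0",
)

```text
time_s: 14.1
tool_pos: [497.0, 235.5, 116.7]
tool_rot: [-179.9, 0.1, 80.1]
ft_force: [-7.2, -0.3, 5.9]
width: 0.127
grasp_force: 25.0
```

Run:
```python
from h import *
c=eyes.capture("top");cv2.imwrite("pics/t3.png",cv2.resize(c["frame"][120:180,140:215],None,fx=8,fy=8,interpolation=cv2.INTER_CUBIC))
print(((proj(c,shaker2world([[105,-50,88],[105,50,88],[53,55,88],[53,-55,88]],-.1695,[627.1,212.8]))-[139.6,119.6])*8).round())
```

```text
[[380. 131.]
 [149.  89.]
 [112. 207.]
 [367. 254.]]
```

View pics/t3.png

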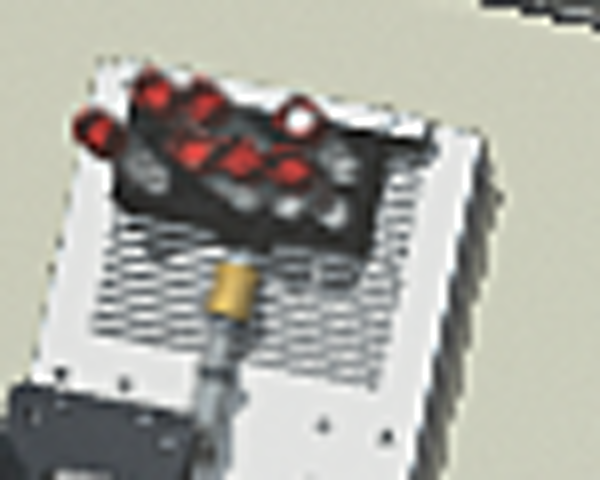

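The rack's near edge, at (115,205) to (365,255), matches the predicted home line to within about 2 mm. I'll make finer steps from here.

Call:
move_arm(
  moves="0.02 -0.003 0 0 0 0;0.02 -0.003 0 0 0 0;0.02 -0.003 0 0 0 0;0.02 -0.003 0 0 0 0;0 0 0 0 0 0",
)

```text
time_s: 14.57
tool_pos: [497.5, 235.4, 116.7]
tool_rot: [-179.8, 0.1, 80.1]
ft_force: [-8.8, -0.3, 7.8]
width: 0.127
grasp_force: 25.0
```

Call:
move_arm(
  moves="0 0 0 0 0 0;0 0 0 0 0 0;0 0 0 0 0 0;0 0 0 0 0 0;0 0 0 0 0 0",
)

```text
time_s: 14.98
tool_pos: [497.5, 235.5, 116.7]
tool_rot: [-179.8, 0.1, 80.1]
ft_force: [-8.6, -1.5, 7.0]
width: 0.133
grasp_force: 25.0
```

Call:
move_arm(
  moves="0.01 -0.002 0 0 0 0;0 0 0 0 0 0;0 0 0 0 0 0;0 0 0 0 0 0;0 0 0 0 0 0",
)

```text
time_s: 15.4
tool_pos: [497.5, 235.4, 116.7]
tool_rot: [-179.8, 0.1, 80.1]
ft_force: [-7.1, -0.9, 6.4]
width: 0.13
grasp_force: 25.0
```

Call:
move_arm(
  moves="0.02 -0.003 0 0 0 0;0.02 -0.003 0 0 0 0;0 0 0 0 0 0;0 0 0 0 0 0;0 0 0 0 0 0",
)

```text
time_s: 15.82
tool_pos: [497.7, 235.4, 116.7]
tool_rot: [-179.8, 0.1, 80.1]
ft_force: [-8.1, -1.1, 7.8]
width: 0.128
grasp_force: 25.0
```

Run:
```python
from h import *
for i in range(5):
    o=manip.get_obs();print(o["tool_pos"].round(2),o["ft_force"].round(1),o["wrist_torque"].round(2)); eyes.capture("side")
```

```text
[497.71 235.41 116.7 ] [-8.1 -1.1  7.8] [-0.13  0.9  -0.11]
[497.69 235.43 116.71] [-8.1  0.   7. ] [-0.12  0.9  -0.13]
[497.68 235.4  116.7 ] [-10.1  -1.5   7.3] [-0.1   0.86 -0.06]
[497.68 235.41 116.72] [-8.6 -0.3  8.1] [-0.12  0.93 -0.11]
[497.69 235.4  116.7 ] [-8.4  1.   7.7] [-0.12  0.89 -0.11]
```

The readings average about 8.8 N, which less the 5 N drag puts the foot at about 3.8 N, rising at the spring's rate. I'll relax the arm's push partway, then release.

Call:
move_arm(
  moves="-0.05 0.008 0 0 0 0;-0.05 0.008 0 0 0 0;0 0 0 0 0 0;0 0 0 0 0 0;0 0 0 0 0 0",
)

```text
time_s: 16.48
tool_pos: [497.7, 235.4, 116.7]
tool_rot: [-179.9, 0.0, 80.1]
ft_force: [-5.5, -1.5, 5.7]
width: 0.131
grasp_force: 25.0
```

Call:
move_arm(
  moves="-0.05 0.008 0 0 0 0;-0.05 0.008 0 0 0 0;0 0 0 0 0 0;0 0 0 0 0 0;0 0 0 0 0 0",
)

```text
time_s: 16.9
tool_pos: [497.7, 235.5, 116.7]
tool_rot: [180.0, 0.0, 80.1]
ft_force: [-2.5, -3.4, 3.8]
width: 0.128
grasp_force: 25.0
```

Call:
move_arm(
  moves="0 0 0 0 0 0;0 0 0 0 0 0;0 0 0 0 0 0;0 0 0 0 0 0;0 0 0 0 0 0",
  claw=0.65,
)

```text
time_s: 17.32
tool_pos: [497.6, 236.0, 116.5]
tool_rot: [180.0, -0.0, 80.1]
ft_force: [-0.1, -0.7, 0.7]
width: 0.345
grasp_force: 0.0
```

Call:
move_arm(
  moves="0 0 1.5 0 0 0;0 0 3 0 0 0;0 0 3.5 0 0 0;0 0 3.5 0 0 0;0 0 0 0 0 0",
)

```text
time_s: 17.73
tool_pos: [501.1, 237.0, 239.1]
tool_rot: [179.3, -0.3, 80.1]
ft_force: [0.9, 0.5, 0.9]
width: 0.35
grasp_force: 0.0
```

Run:
```python
from h import *
c=wrist();cv2.imwrite("pics/w5.png",c["frame"]);o=c["obs"];print(o["tool_pos"],o["tool_rot"],o["ft_force"])
```

```text
[501.0794141  236.95236609 239.08143524] [179.33511642  -0.30268409  80.14596231] [0.87648398 0.49456692 0.92900049]
```

View pics/w5.png

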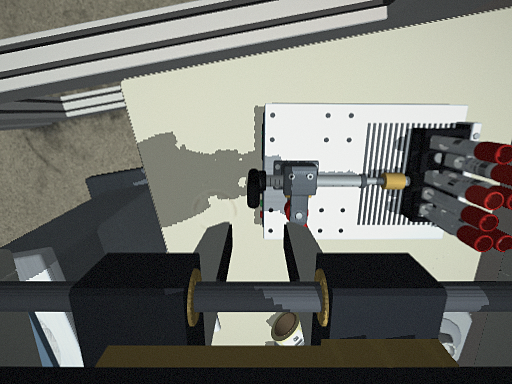

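The rack sits parallel to the slots and the rod's foot touches it. Next I'll move to the far side of the open lever with closed fingers.

Call:
move_arm(
  moves="0.5 -0.65 0 0 0 7;0.5 -0.65 0 0 0 7;0.5 -0.65 0 0 0 7;0.5 -0.65 0 0 0 7;0.5 -0.65 0 0 0 7",
  claw=1,
)

```text
time_s: 18.2
tool_pos: [522.1, 203.0, 230.2]
tool_rot: [-179.9, -0.0, 115.5]
ft_force: [-0.1, 0.6, -0.6]
width: 0.045
grasp_force: 0.0
```

Call:
move_arm(
  moves="0.5 -0.65 0 0 0 7;0.5 -0.65 0 0 0 7;0.5 -0.65 0 0 0 7;0.5 -0.65 0 0 0 7;0.5 -0.65 0 0 0 7",
)

```text
time_s: 18.62
tool_pos: [547.1, 170.5, 230.1]
tool_rot: [-179.9, -0.1, 150.5]
ft_force: [0.3, -0.2, 0.2]
width: 0.005
grasp_force: 0.0
```

Call:
move_arm(
  moves="0.5 -0.65 0 0 0 7;0.5 -0.65 0 0 0 7;0.5 -0.65 0 0 0 7;0.5 -0.65 0 0 0 7;0.5 -0.65 0 0 0 7",
)

```text
time_s: 19.03
tool_pos: [572.1, 138.0, 230.1]
tool_rot: [180.0, -0.1, -174.5]
ft_force: [0.5, -0.4, -0.4]
width: 0.003
grasp_force: 0.0
```

Call:
move_arm(
  moves="0.5 -0.65 0 0 0 7;0 0 0 0 0 3;0 0 0 0 0 0;0 0 0 0 0 0;0 0 0 0 0 0",
)

```text
time_s: 19.45
tool_pos: [577.0, 132.0, 230.9]
tool_rot: [180.0, -0.1, -165.0]
ft_force: [-0.5, -1.0, -0.2]
width: 0.008
grasp_force: 0.0
```

Run:
```python
from h import *
p=np.array([627.1,212.8])
for n in("wrist","side","top"):
    c=wrist() if n=="wrist" else eyes.capture(n)
    if n=="wrist": o=c["obs"];print(o["tool_pos"],o["tool_rot"],o["qpos"][5])
    hsv=cv2.cvtColor(c["frame"],cv2.COLOR_BGR2HSV)
    m=(((hsv[...,0]<6)|(hsv[...,0]>174))&(hsv[...,1]>140)&(hsv[...,2]>50)).astype('uint8')
    k,l,s,ce=cv2.connectedComponentsWithStats(m)
    for i in range(1,k):
        q=onz(c,ce[i],85)
        if s[i,4]>15 and np.hypot(q[0]-550,q[1]-150)<70:
            ys,xs=np.where(l==i); pts=np.array([onz(c,(x,y),85)[:2] for x,y in zip(xs,ys)])
            r=np.hypot(*(pts-[542.2,190.8]).T); j=r.argmax()
            print(n,s[i],q.round(),"tip",pts[j].round(),r[j].round(),np.degrees(np.arctan2(*(pts[j]-[542.2,190.8])[::-1]))%360)
```

```text
[577.03215793 132.03092567 230.8894571 ] [ 1.79977057e+02 -6.92145485e-02 -1.64965548e+02] -102.94017785317392
wrist [224 152 110  20 871] [552. 142.  85.] tip [562.  89.] 103.0 280.8326527201226
side [156 189  30   9  85] [552. 135.  85.] tip [570.  92.] 102.0 285.8060799527212
top [182 183  21   6  38] [558. 126.  85.] tip [565.  92.] 102.0 282.8846041860205
```

The lever is measured at about 1.76 rad, fully open. I'll shift 6 mm clear and descend.

Call:
move_arm(
  moves="0.6 0.1 -2 0 0 0;0 0 -4 0 0 0;0 0 -4 0 0 0;0 0 -2.5 0 0 0;0 0 -1.2 0 0 0",
)

```text
time_s: 20.02
tool_pos: [580.6, 132.9, 90.4]
tool_rot: [179.9, -0.4, -164.9]
ft_force: [-1.2, -0.8, -0.4]
width: 0.009
grasp_force: 0.0
```

Call:
move_arm(
  moves="0 0 -1 0 0 0;0 0 0 0 0 0;0 0 0 0 0 0;0 0 0 0 0 0;0 0 0 0 0 0",
)

```text
time_s: 20.43
tool_pos: [584.6, 132.9, 86.3]
tool_rot: [-180.0, 0.2, -164.9]
ft_force: [0.8, 0.4, -0.1]
width: 0.005
grasp_force: 0.0
```

Run:
```python
import numpy as np
piv=np.array([542.2,190.8]);r=70
ph=np.radians(np.r_[305,np.arange(300,193,-5)])
P=np.c_[piv[0]+r*np.cos(ph),piv[1]+r*np.sin(ph)];P[0]=[583,133]
D=np.diff(P,axis=0)/10
print(len(D));print(";\n".join("%.2f %.2f 0 0 0 -5"%tuple(d) for d in D)); print(P[-1])
```

```text
22
-0.58 -0.28 0 0 0 -5;
-0.54 -0.28 0 0 0 -5;
-0.56 -0.23 0 0 0 -5;
-0.58 -0.18 0 0 0 -5;
-0.60 -0.13 0 0 0 -5;
-0.61 -0.08 0 0 0 -5;
-0.61 -0.03 0 0 0 -5;
-0.61 0.03 0 0 0 -5;
-0.61 0.08 0 0 0 -5;
-0.60 0.13 0 0 0 -5;
-0.58 0.18 0 0 0 -5;
-0.56 0.23 0 0 0 -5;
-0.54 0.28 0 0 0 -5;
-0.52 0.33 0 0 0 -5;
-0.48 0.37 0 0 0 -5;
-0.45 0.41 0 0 0 -5;
-0.41 0.45 0 0 0 -5;
-0.37 0.48 0 0 0 -5;
-0.33 0.52 0 0 0 -5;
-0.28 0.54 0 0 0 -5;
-0.23 0.56 0 0 0 -5;
-0.18 0.58 0 0 0 -5
[474.58519216 172.68266684]
```

Call:
move_arm(
  moves="-0.65 -0.28 -0.3 0 0 0;-0.56 -0.28 0 0 0 -5;-0.56 -0.23 0 0 0 -5;-0.58 -0.18 0 0 0 -5;-0.6 -0.13 0 0 0 -5",
)

```text
time_s: 20.85
tool_pos: [554.1, 121.5, 82.3]
tool_rot: [180.0, 0.1, 174.9]
ft_force: [1.3, 0.4, -0.9]
width: 0.001
grasp_force: 0.5
```

Call:
move_arm(
  moves="-0.61 -0.08 0 0 0 -5;-0.61 -0.03 0 0 0 -5;-0.61 0.03 0 0 0 -5;-0.61 0.08 0 0 0 -5;-0.6 0.13 0 0 0 -5",
)

```text
time_s: 21.27
tool_pos: [524.2, 122.4, 82.4]
tool_rot: [180.0, 0.2, 149.9]
ft_force: [2.2, -2.1, -2.4]
width: 0.002
grasp_force: 1.6
```

Call:
move_arm(
  moves="-0.58 0.18 0 0 0 -5;-0.56 0.23 0 0 0 -5;-0.54 0.28 0 0 0 -5;-0.52 0.33 0 0 0 -5;-0.48 0.37 0 0 0 -5",
)

```text
time_s: 21.68
tool_pos: [496.6, 135.9, 82.3]
tool_rot: [180.0, 0.1, 124.9]
ft_force: [-0.6, -4.8, -0.7]
width: 0.007
grasp_force: 1.6
```

Call:
move_arm(
  moves="-0.45 0.41 0 0 0 -5;-0.41 0.45 0 0 0 -5;-0.37 0.48 0 0 0 -5;-0.33 0.52 0 0 0 -5;-0.28 0.54 0 0 0 -5",
)

```text
time_s: 22.1
tool_pos: [477.8, 160.8, 82.1]
tool_rot: [180.0, 0.0, 99.9]
ft_force: [-0.9, -0.4, 0.3]
width: 0.007
grasp_force: 0.2
```

Call:
move_arm(
  moves="-0.2 0.5 0 0 0 -5;-0.1 0.4 0 0 0 -4;0 0.2 0 0 0 0;0 0.2 0 0 0 0;0 0 0 0 0 0",
)

```text
time_s: 22.52
tool_pos: [475.0, 171.4, 82.1]
tool_rot: [-180.0, 0.3, 91.3]
ft_force: [-1.1, -11.4, 4.0]
width: 0.003
grasp_force: 5.7
```

The lever pressed against its shut stop with 11 N. I'll back away, rise clear and check numerically.

Call:
move_arm(
  moves="0 -1.5 0 0 0 0;0 -2 0 0 0 0;0 -1 3 0 0 0;0 0 4 0 0 0;0 0 4 0 0 0",
)

```text
time_s: 22.93
tool_pos: [474.2, 128.1, 192.4]
tool_rot: [-179.9, 0.0, 91.2]
ft_force: [1.4, 0.5, 0.3]
width: 0.001
grasp_force: 0.0
```

Call:
move_arm(
  moves="-2 -3 4 0 0 0;-2 -3 4 0 0 0;0 -3 0 0 0 0;0 0 0 0 0 0;0 0 0 0 0 0",
)

```text
time_s: 23.35
tool_pos: [444.4, 51.6, 254.3]
tool_rot: [179.9, 0.0, 91.0]
ft_force: [-0.3, 0.5, 0.3]
width: 0.006
grasp_force: 0.0
```

Run:
```python
from h import *
p=np.array([627.1,212.8]);yw=-.1695;R=np.array([[np.cos(yw),np.sin(yw)],[-np.sin(yw),np.cos(yw)]])
for n in("wrist","side","top"):
    c=wrist() if n=="wrist" else eyes.capture(n)
    cv2.imwrite(f"pics/f_{n}.png",c["frame"])
    if n=="wrist": print(c["obs"]["tool_pos"],c["obs"]["ft_force"],c["obs"]["time_s"])
    hsv=cv2.cvtColor(c["frame"],cv2.COLOR_BGR2HSV)
    m=(((hsv[...,0]<6)|(hsv[...,0]>174))&(hsv[...,1]>140)&(hsv[...,2]>50)).astype('uint8')
    k,l,s,ce=cv2.connectedComponentsWithStats(m)
    for i in range(1,k):
        q=onz(c,ce[i],85)
        if s[i,4]>15 and np.hypot(q[0]-500,q[1]-170)<70:
            ys,xs=np.where(l==i); pts=np.array([onz(c,(x,y),85)[:2] for x,y in zip(xs,ys)])
            r=np.hypot(*(pts-[542.2,190.8]).T); j=r.argmax()
            print(n,s[i],"tip",pts[j].round(),r[j].round(),np.degrees(np.arctan2(*(pts[j]-[542.2,190.8])[::-1]))%360-181.3)
    # rack near edge: dark transition along shaker x at several y, at rack top z=88
    if n!="side":
        g=hsv[...,2]
        for y in(-45,-35,-25,25,35,45):
            xs=np.arange(20,80,.5)
            uv=proj(c,shaker2world(np.c_[xs,xs*0+y,xs*0+88],yw,p)).astype(np.float32)
            v=cv2.remap(g,uv[None,:,0].copy(),uv[None,:,1].copy(),cv2.INTER_LINEAR)[0].astype(int)
            print(n,y,v[::5])
```

```text
[444.38201787  51.55048114 254.27196738] [-0.27032004  0.45216627  0.33131174] 23.35
wrist [ 253   33   97   28 1027] tip [437. 185.] 105.0 1.7225318540652097
wrist [300  66   4   8  22] tip [487. 166.] 60.0 23.301848248396112
wrist -45 [124  97  65 144  32 150  50  12  23  16  15   6   9  11  22  31  33  29
  27  26  21  13  17  21]
wrist -35 [210 165 113 255  48 147  61   8  20  27  18  17   9  12  19  17  67 167
 166 102 118 111  81  81]
wrist -25 [109  86  44 137  33 141  57   9  20  14  19  24  13   4  22  24  27  29
  27  25  37  56  72  77]
wrist 25 [ 79 103  37 140  28 117  65   6  17  12  11  17   3  12  27  27  28  26
  27   0   0   0   0   0]
wrist 35 [ 0  0  0  0  0  0  0  0  0  0  0  0  0  0  0  0 11  7  0  0  0  0  0  0]
wrist 45 [0 0 0 0 0 0 0 0 0 0 0 0 0 0 0 0 0 0 0 0 0 0 0 0]
top -45 [168 171 150 190 179 149 129  85  98 123  89 116 109  65  52  51  54  56
  73  77  71  61  51  48]
top -35 [150 201 168 163 190 159 145 142 160 157 140 127  95  65  49  45  47 113
 154 114  92  78  71  58]
top -25 [160 154 153 189 162 133 125  83 111 131  81 117 104  63  52  50  54  57
  78  98 103  86  72  65]
top 25 [157 178 142 171 183 120 182 146  90 130  85  92 133  62  50  55  55  53
  51  51  50  59  92 153]
top 35 [126 178 168 112 196 156 108 106  87  94 100 117  94  64  46  49  57  79
 119 109 100  90  60  63]
top 45 [169 160 144 159 161 124 201 167 142 221  96  91 139  51  43  48  49  60
  91 119 134 118 114 117]
```

The lever reads shut, and the rack's near edge is at x ≈ 52 mm and level across its width, so it is home. Handing in.

```bash
python3 -c "
from plant import manip
print(manip.hand_in())"
```

```text
the job is handed in; nothing more can be done
None
```

I handed the job in at about 23.5 s: the rack is home and square against the fence, the foot presses it with roughly 4 N (estimated from the wrist force), and the lever is shut with the rod locked; no verdict came back.

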